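# Set the rotary sample stage to its long scale line and clamp it

### The arm

A 6-joint arm with a two-finger parallel gripper is mounted at the origin on a cart in front of the work surface, level with it; the furniture and walls round the work are solid. World frame = base frame: x ahead of the robot, y to its left, z up, the work surface at z = 0. Lengths are in m, angles in rad, forces in N, time in s.
With the tool pointing down it reaches from about 0.35 to 0.85 m from the base axis. Payload 8.1 kg.
Tool frame: the origin (TCP) lies on the centre line of the jaws, within the pads' length; the fingertips stand 14 mm ahead of it and the grasp point (between the pads) lies 5 mm behind it; z points along the fingers, y is the line along which they close (so a half turn about z gives the same grasp; the last joint's range is limited). The gripper opens to 93 mm and grips with 3 to 60 N. Pads are 15 mm wide; open, the fingers measure 128 mm over their backs; the gripper's body (75 mm by 188 mm) begins 65 mm behind the grasp point.
Start: joints at [-1.373, 0.13, 1.488, -0, 1.523, -0.085], TCP at [0.167, -0.576, 0.209] pointing down, gripper open.
Joint ranges: [-2.96, 2.96], [-0.89, 2.26], [0.02, 2.5], [-1.34, 4.48], [0, 2.73], [-2.66, 2.66]. Speed limits (rad/s): [2.39, 2.39, 2.79, 3.14, 3.14, 3.14].

### API

Orientations are given as a 3x3 rotation matrix whose columns are the frame's x, y, z axes.
In Python, from cell import * gives the robot as it stands.
- The arm moves only by the tool drive_tool, never from a script. Its arguments are lists of equal length, an entry for each row: "dp": the shift along the tool's x, y, z in mm, a list of three; "twist": the turn about the tool's z in rad. In form: {"dp": [[x, y, z], ...], "twist": [twist, ...]}. A call has 1 to 12 rows; each row shifts and turns the commanded pose from where the row before left it, along the tool's axes as they then stand; what a row does not reach is not made up. A row lasts 1/10 s, in which the tool goes at most 50 mm and 8.59 degrees, less where a joint would pass 70% of its speed; a pose out of reach is approached as far as the arm can. A call is refused whole if a number of a shift passes 50 or a number of a turn 0.15, either way. A call with a gripper value outside its range is refused whole. "grip" is the finger opening in mm, from 0 to 93, set as the call begins (left out, the last holds). The fingers move at their own pace and stop on an object; "grip_force" is the grip in N (left out, the last holds). Time passes only in rows, so rows that do not move let the fingers close. It gives the time, the measured TCP pose, the force, the opening and the grip force at its end, in the units of the state.
- get_obs(): the state, without advancing time (a new reading comes with each control period).
- camera(name): name is "scene" or "top" or "wrist"; returns (picture, depth): 384x512x3 uint8, red, green, blue; 384x512 float32, m along the optical axis (not along the pixel's ray), 0 where there is no reading.
- camera_info(name): a dict with "mtx" (3x3 intrinsics, pixels), "extrinsics" (4x4, takes a point from world to camera coordinates); the wrist camera has in their place "mount" (4x4, takes a point from camera to tool coordinates, whose origin is the TCP and whose axes are the flange's). Camera axes: x right, y down, z forward; pixel columns grow to the right and rows downward; lengths in m; the calibration is good to about 2 mm. A picture is of the moment at which its call begins: read the wrist's pose just before it. camera_info takes no time and is no camera call.
- sign_off(): hands the job in; it is judged then, once.
Trained networks look in the newest picture that a camera, given by its name, has taken for a name from the list of things; names that differ only in an ending like _2 or _b are one class to them, and where a whole thing is asked for, a point or a joint stands for the part that bears it (a point fixed in the world has none). Each returns a list of dicts, best first, with "conf" (0 to 1); they miss things now and then, are a little off and sometimes report something else, mostly with a low value. They report only what shows in the picture. A call takes as long as a camera call.
- recognise(camera, thing): "box" ([left, top, width, height] in pixels, round what is visible of it).
- tip_of(camera, thing): "location" ([column, row] in pixels: a listed point, or the origin of a listed thing).
The state is a dict: "clock": time; "qpos": joint angles; "qvel": joint speeds; "joint_torque": joint torques, N m; "eef_pos": TCP position; "ee_rot": TCP orientation; "wrist_force": force on the tool from outside, world axes, zero at the start; "moment": the same for the moment, N m; "opening": finger opening in m; "finger_force": force on a finger pad.
Only numpy, scipy, OpenCV 4.12 (cv2) and the standard library are available. Lean on these libraries where they do the work, as an engineer would, in place of code of your own. Each camera call takes 0.05 s, during which the arm holds its last target. There are 200 camera calls.

### The job

With closed fingertips in the finger notch of the rotary sample stage, push its dial round until the index line on the dial lines up with the one long line of the scale collar around it; then press the clamp plunger beside the stage all the way down. Only push with the fingertips: grasp and lift nothing, do not touch the short vial standing in the middle of the dial, leave the scale collar where it is set, and leave the other things on the worktop alone.

Things in the scene. Friction and masses are not known exactly. Their poses are not given: they have to be found in the camera images.
- stage: the rotary sample stage: round grey base 228 mm across and 18 mm high, fixed to the worktop; a white scale collar (174 mm inside, 220 mm outside, top 40 mm above the worktop) lies on it round a dark grey dial; a round boss (48 mm across, 36 mm high) with the clamp plunger stands at the stage's -y side, 142 mm from the dial axis. Origin: on the dial axis at worktop height; z up.
- dial_axis (a point): point on the vertical axis of the dial, at the height of the dial's flat top (44 mm above the worktop)
- dial (a joint): angle of the dial (rad), positive counter-clockwise seen from above, free to turn from -2.4 to 2.4. The dial is a dark grey disc 170 mm across whose top is 44 mm above the worktop; it needs about 0.12 N m to turn and stays where it is left. It lines up when this equals collar.
- finger_notch (a point): middle of the dial's finger notch, 60 mm from the axis, at the height of the dial's top. The notch is a wedge-shaped cut-out 22 mm deep, open above; its upright side walls lie on radii 0.52 rad either side of its middle (about 60 mm apart here), its ends are the hub at 34 mm and the collar at 87 mm from the axis. Fingertips in it push the dial by either side wall, after free play.
- index_end (a point): outer end of the index line on the dial: a single pale line 5 mm wide running out to the rim, opposite the finger notch. The point is 86 mm from the axis at the height of the dial's top and turns with the dial.
- collar (a joint): angle of the white scale collar (rad), positive counter-clockwise seen from above; set beforehand and stiff, it must stay as it is
- long_line_end (a point): inner end of the long line on the scale collar, the only line that runs right across the collar (5 mm wide, 20 mm long; the other lines are thin, 6 or 10 mm long). The point is 86 mm from the axis at the height of the dial's top, so that it meets index_end when the lines are in line.
- plunger (a joint): how far the clamp plunger has been pressed (m): 0 up, 0.012 all the way down. It yields at about 4 N and stays where it is pushed; it does not come back up.
- plunger_top (a point): middle of the top of the clamp plunger's black mushroom head, 38 mm across, 60 mm above the worktop while it is up and 48 mm when pressed all the way down; it is pressed straight down
- vial: short screw-cap sample vial, 27 mm across and 62 mm high, standing loose in the pocket in the middle of the dial, its top 84 mm above the worktop and 40 mm above the dial. Origin: centre of its underside; z up. It rides round with the dial.
- septa_tin: low round tin with a lid, 62 mm across, 30 mm high. A bystander; origin at the centre of its underside.
- stopper_1: small black rubber stopper, 24 mm across, 25 mm high. A bystander; origin at the centre of its underside.
- tall_vial: tall screw-cap sample vial standing on the worktop behind the stage, 26 mm across, 95 mm high. A bystander; origin at the centre of its underside.
- timer: white bench timer, 58 x 73 x 38 mm high. A bystander; origin at the centre of its underside.
- spanner: flat open-ended spanner, 69 x 124 x 5 mm. A bystander; origin at the centre of its underside.
- beaker: glass beaker, 54 mm across, 71 mm high. A bystander; origin at the centre of its underside.

How it is judged:
By the outcome, as a careful person would: the job done as asked, in the order asked, and still so for the second after the job is handed in, with the robot touching nothing.
It also fails if it takes over 48 s, if anything falls off the work surface, if the arm or the gripper's body presses on something with over 40 N, if the wrist force passes 120 N, or if a joint passes its speed limit or range.

## Working session

There is one attempt and no reset: what is moved stays moved. The work goes in short steps, Python scripts to look and compute and a tool call to move; the robot and the scene stay as the last step left them, time stands still between calls to the robot, and variables do not carry over. Pictures are saved under pics/ and viewed, at most 10 in all, crops included, and the job is handed in when it is done.

Besides the shell and the picture viewer there is one more tool, called as a command line: name --pt "numbers of a row" for each row, then --argument value for the rest. drive_tool: Moves the arm, as the interface text tells. Its arguments: {"type":"object","properties":{"dp":{"type":"array","items":{"type":"array","items":{"type":"number"}}},"twist":{"type":"array","items":{"type":"number"}},"grip":{"type":"number"},"grip_force":{"type":"number"}},"required":["dp","twist"]}

```bash
mkdir -p pics; ls; cat > h.py <<'E'
from cell import *
import numpy as np, cv2
def ray(cam,uv,z):
    i=camera_info(cam); K=np.array(i["mtx"])
    if "extrinsics" in i: T=np.linalg.inv(np.array(i["extrinsics"]))
    else:
        o=get_obs(); B=np.eye(4); B[:3,:3]=o["ee_rot"]; B[:3,3]=o["eef_pos"]; T=B@np.array(i["mount"])
    d=T[:3,:3]@np.linalg.inv(K)@np.array([uv[0],uv[1],1.]); c=T[:3,3]
    return c+d*(z-c[2])/d[2]
def proj(cam,p):
    i=camera_info(cam); K=np.array(i["mtx"])
    if "extrinsics" in i: T=np.array(i["extrinsics"])
    else:
        o=get_obs(); B=np.eye(4); B[:3,:3]=o["ee_rot"]; B[:3,3]=o["eef_pos"]; T=np.linalg.inv(B@np.array(i["mount"]))
    q=K@(T[:3,:3]@np.asarray(p)+T[:3,3]); return q[:2]/q[2]
def save(n,im): cv2.imwrite("pics/"+n,im[:,:,::-1])
E
python3 - <<'E'
from h import *
o=get_obs(); print(o["clock"],o["eef_pos"],np.round(o["ee_rot"],3).tolist(),o["opening"])
ims=[]
for c in ["scene","top"]:
    im,d=camera(c); ims.append(im)
    i=camera_info(c); print(c,np.round(i["extrinsics"],3).tolist(),np.round(i["mtx"],1).tolist())
    for t,z in [("dial_axis",.044),("finger_notch",.044),("index_end",.044),("long_line_end",.044),("plunger_top",.06),("vial",.022),("tall_vial",0),("beaker",0),("timer",0),("septa_tin",0),("stopper_1",0),("spanner",0)]:
        for r in tip_of(c,t)[:2]: print(t,round(r["conf"],2),np.round(r["location"]),np.round(ray(c,r["location"],z),4))
save("a_top.png",ims[1]); save("a_scene.png",ims[0])
E
```

```text
pics
0.0 [ 0.16732143 -0.57560671  0.2077993 ] [[0.96, 0.279, -0.0], [0.279, -0.96, 0.002], [0.0, -0.002, -1.0]] 0.09297677891990148
scene [[-0.349, -0.937, -0.016, 0.159], [-0.575, 0.228, -0.785, 0.434], [0.739, -0.265, -0.619, 1.194], [0.0, 0.0, 0.0, 1.0]] [[495.9, 0.0, 248.4], [0.0, 495.9, 186.9], [0.0, 0.0, 1.0]]
dial_axis 0.8 [213. 220.] [0.5459 0.0825 0.044 ]
finger_notch 0.57 [196. 225.] [0.5452 0.1374 0.044 ]
index_end 0.65 [240. 215.] [ 0.5379 -0.0036  0.044 ]
long_line_end 0.77 [229. 236.] [0.4601 0.0588 0.044 ]
long_line_end 0.65 [370. 204.] [ 0.4344 -0.411   0.044 ]
plunger_top 0.72 [192. 224.] [0.5343 0.1511 0.06  ]
plunger_top 0.55 [250. 196.] [ 0.5964 -0.0599  0.06  ]
vial 0.39 [213. 222.] [0.5605 0.0813 0.022 ]
tall_vial 0.73 [187. 208.] [0.682  0.1345 0.    ]
beaker 0.65 [331. 210.] [ 0.4985 -0.3078  0.    ]
timer 0.67 [210. 217.] [0.6133 0.0753 0.    ]
timer 0.44 [317. 226.] [ 0.4444 -0.2298  0.    ]
septa_tin 0.74 [368. 207.] [ 0.4673 -0.4299  0.    ]
septa_tin 0.64 [229. 200.] [ 0.671 -0.009  0.   ]
stopper_1 0.5 [174. 215.] [0.6653 0.1819 0.    ]
spanner 0.42 [36
[... 170 characters left out ...]
8.9], [0.0, 444.9, 187.0], [0.0, 0.0, 1.0]]
dial_axis 0.69 [376. 233.] [ 0.4634 -0.4288  0.044 ]
dial_axis 0.56 [204. 206.] [0.5451 0.0811 0.044 ]
finger_notch 0.63 [185. 204.] [0.5508 0.1394 0.044 ]
long_line_end 0.72 [249. 190.] [ 0.5931 -0.0527  0.044 ]
long_line_end 0.57 [212. 230.] [0.4717 0.0577 0.044 ]
vial 0.4 [208. 204.] [0.5529 0.0742 0.022 ]
vial 0.32 [213. 233.] [0.4644 0.0569 0.022 ]
tall_vial 0.61 [196. 161.] [0.6916 0.1162 0.    ]
beaker 0.7 [336. 226.] [ 0.4868 -0.3203  0.    ]
timer 0.89 [305. 237.] [ 0.4547 -0.2238  0.    ]
septa_tin 0.73 [236. 161.] [ 0.6921 -0.0113 -0.    ]
stopper_1 0.51 [178. 172.] [0.6562 0.1703 0.    ]
spanner 0.6 [374. 232.] [ 0.4702 -0.4366  0.    ]
```

```bash
python3 - <<'E'
import cv2,numpy as np
a=cv2.imread("pics/a_top.png")[135:285,130:290]; b=cv2.imread("pics/a_scene.png")[150:290,130:400]
a=cv2.resize(a,(640,600),interpolation=cv2.INTER_CUBIC)
cv2.imwrite("pics/b1.png",a); cv2.imwrite("pics/b2.png",cv2.resize(b,(780,404),interpolation=cv2.INTER_CUBIC))
E
```

```text
(no output)
```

View pics/b1.png

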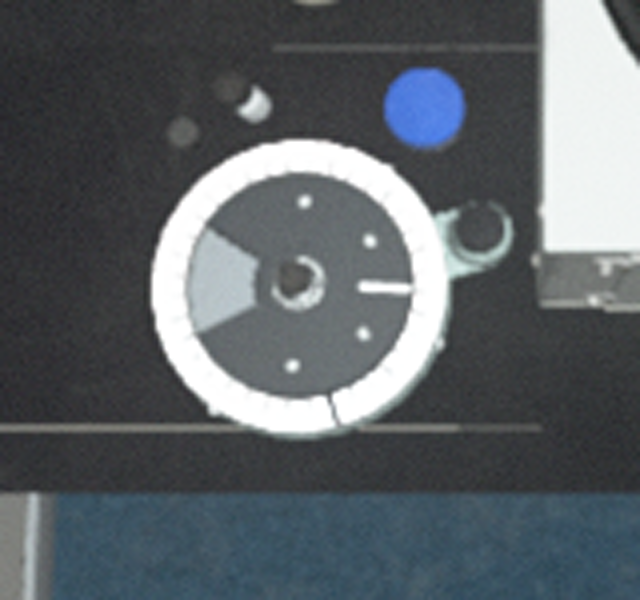

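View pics/b2.png

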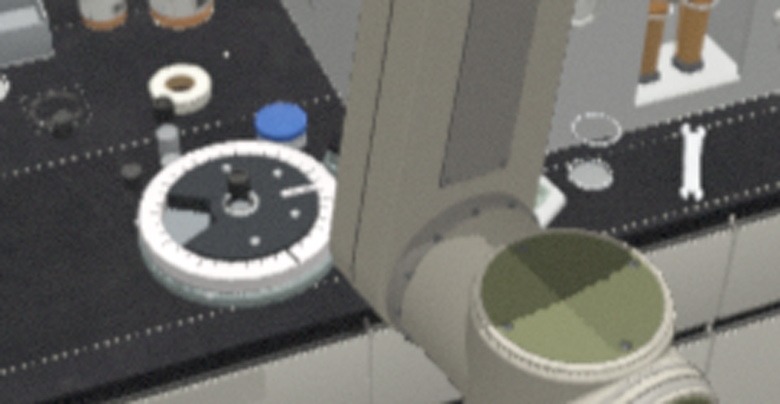

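The top crop shows the dial centre at (300,287), the notch to the left (+y), the index line to the right at (411,290), and the long black line at the lower right, (330,392) to (338,425). The plunger is at (480,228). The dial therefore needs to turn about 70–75° clockwise. I'll check the surroundings next.

View pics/a_top.png

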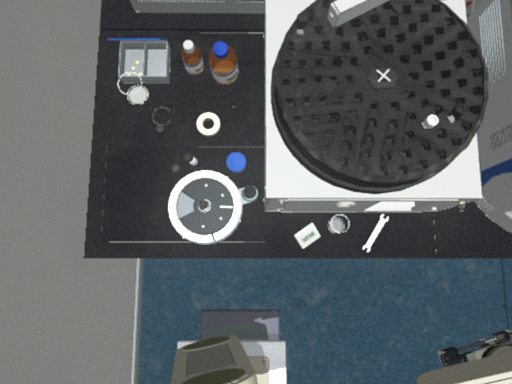

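```bash
python3 - <<'E'
from h import *
im,d=camera("top"); i=camera_info("top"); K=np.array(i["mtx"]); T=np.linalg.inv(np.array(i["extrinsics"]))
v,u=np.mgrid[:384,:512]; P=np.stack([(u-K[0,2])/K[0,0]*d,(v-K[1,2])/K[1,1]*d,d],-1)@T[:3,:3].T+T[:3,3]
for a in [(280,150),(280,200),(300,150),(320,180),(280,120),(196,161),(237,161),(178,168)]: print(a,np.round(P[a[1],a[0]],3))
# collar fit: points with z in 36..43 & white
w=(im.min(2)>200)&(abs(P[...,2]-.04)<.006)&(u<245)&(u>150)&(v>150)&(v<260)
c,_=cv2.findContours(w.astype(np.uint8),0,1); c=max(c,key=cv2.contourArea)[:,0]
q=np.array([ray("top",p,.04)[:2] for p in c]); A=np.c_[2*q,np.ones(len(q))]; s=np.linalg.lstsq(A,(q**2).sum(1),rcond=None)[0]
print("centre",s[:2],"R",np.sqrt(s[2]+s[:2]@s[:2]))
m=np.array(camera_info("wrist")["mount"]);print(np.round(m,3).tolist(),np.round(camera_info("wrist")["mtx"],0).tolist())
E
```

```text
(280, 150) [ 0.653 -0.132  0.287]
(280, 200) [ 0.533 -0.133  0.241]
(300, 150) [ 0.635 -0.175  0.357]
(320, 180) [ 0.578 -0.231  0.282]
(280, 120) [ 0.71  -0.129  0.348]
(196, 161) [0.688 0.113 0.017]
(237, 161) [ 0.685 -0.014  0.031]
(178, 168) [0.663 0.166 0.029]
centre [0.54635824 0.08458797] R 0.09774207926079694
[[-0.0, -0.969, -0.245, 0.068], [1.0, 0.0, -0.002, 0.0], [0.002, -0.245, 0.969, -0.176], [0.0, 0.0, 0.0, 1.0]] [[297.0, 0.0, 253.0], [0.0, 297.0, 197.0], [0.0, 0.0, 1.0]]
```

The tall white instrument (top about 0.25–0.35 m) fills x > 0.53, y < -0.10, so I'll go in front of it and then over to the stage.

drive_tool --pt "24 -29 -5" --pt "24 -29 -5" --pt "24 -29 -5" --pt "24 -29 -5" --pt "24 -29 -5" --pt "24 -29 -5" --pt "24 -29 -5" --pt "24 -29 -5" --pt "24 -29 -5" --pt "24 -29 -5" --pt "24 -29 -5" --twist '[0, 0, 0, 0, 0, 0, 0, 0, 0, 0, 0]' --grip 0

```text
clock: 2.45
eef_pos: [0.3323, -0.1948, 0.2643]
ee_rot: [[0.96, 0.279, 0.001], [0.279, -0.96, -0.001], [0.001, 0.001, -1.0]]
wrist_force: [1.0, -0.4, -0.5]
opening: 0.0093
finger_force: 0.0
```

```bash
cat >> h.py <<'E'
def st():
    o=get_obs(); R=np.array(o["ee_rot"]); h=np.arctan2(R[1,0],R[0,0])
    print("t",round(o["clock"],2),"p",np.round(o["eef_pos"],4),"h",round(h,3),"F",np.round(o["wrist_force"],1),"q1",round(o["qpos"][0],2),"q6",round(o["qpos"][5],2),"open",round(o["opening"],4)); return np.array(o["eef_pos"]),h
def rows(goal,h1,n,p=None,h=None):
    """straight line to goal with heading h->h1 in n rows; tool rows"""
    if p is None: p,h=st()
    d=(np.asarray(goal)-p)/n*1000; tw=(h1-h)/n; out=[]
    for k in range(n):
        a=h+tw*k; out.append([round(d[0]*np.cos(a)+d[1]*np.sin(a),1),round(d[0]*np.sin(a)-d[1]*np.cos(a),1),round(-d[2],1)])
    print(out,"twist",round(-tw,4))
E
python3 - <<'E'
from h import *
im,d=camera("top"); i=camera_info("top"); K=np.array(i["mtx"]); T=np.linalg.inv(np.array(i["extrinsics"]))
v,u=np.mgrid[:384,:512]; P=np.stack([(u-K[0,2])/K[0,0]*d,(v-K[1,2])/K[1,1]*d,d],-1)@T[:3,:3].T+T[:3,3]
for r in (150,170,185,195): print(r,[np.round(P[r,c],3).tolist() for c in (262,264,266,268,272)])
p,h=st(); rows([.51,.145,.25],1.7,10,p,h); rows([.51,.145,.22],3.0,9,np.array([.51,.145,.25]),1.7)
E
```

```text
150 [[0.728, -0.092, 0.002], [0.698, -0.096, 0.114], [0.654, -0.097, 0.284], [0.654, -0.102, 0.283], [0.655, -0.112, 0.28]]
170 [[0.663, -0.092, 0.003], [0.63, -0.095, 0.157], [0.602, -0.097, 0.283], [0.603, -0.102, 0.283], [0.602, -0.112, 0.287]]
185 [[0.616, -0.092, -0.0], [0.588, -0.095, 0.152], [0.565, -0.097, 0.281], [0.565, -0.102, 0.283], [0.564, -0.111, 0.288]]
195 [[0.584, -0.092, 0.003], [0.567, -0.096, 0.107], [0.539, -0.097, 0.285], [0.539, -0.101, 0.285], [0.539, -0.111, 0.284]]
t 2.5 p [ 0.3344 -0.1908  0.2654] h 0.285 F [1.9 2.3 1.6] q1 -0.66 q6 0.63 open 0.0057
[[np.float64(26.3), np.float64(-27.3), np.float64(1.5)], [np.float64(29.9), np.float64(-23.3), np.float64(1.5)], [np.float64(32.9), np.float64(-18.9), np.float64(1.5)], [np.float64(35.2), np.float64(-14.0), np.float64(1.5)], [np.float64(36.8), np.float64(-8.9), np.float64(1.5)], [np.float64(37.7), np.float64(-3.6), np.float64(1.5)], [np.float64(37.9), np.float64(1.7), np.float64(1.5)], [np.float64(37.2), np.float64(7.0), np.float64(1.5)], [np.float64(35.9), np.float64(12.2), np.float64(1.5)], [np.float64(33.8), np.float64(17.1), np.float64(1.5)]] twist -0.1415
[[np.float64(0.0), np.float64(0.0), np.float64(3.3)], [np.float64(0.0), np.float64(0.0), np.float64(3.3)], [np.float64(0.0), np.float64(0.0), np.float64(3.3)], [np.float64(0.0), np.float64(0.0), np.float64(3.3)], [np.float64(0.0), np.float64(0.0), np.float64(3.3)], [np.float64(0.0), np.float64(0.0), np.float64(3.3)], [np.float64(0.0), np.float64(0.0), np.float64(3.3)], [np.float64(0.0), np.float64(0.0), np.float64(3.3)], [np.float64(0.0), np.float64(0.0), np.float64(3.3)]] twist -0.1444
```

drive_tool --pt "26 -27 1" --pt "30 -23 1" --pt "33 -19 1" --pt "35 -14 1" --pt "37 -9 1" --pt "38 -4 1" --pt "38 2 1" --pt "37 7 1" --pt "36 12 1" --pt "34 17 1" --twist '[-0.14, -0.14, -0.14, -0.14, -0.14, -0.14, -0.14, -0.14, -0.14, -0.14]'

```text
clock: 3.5
eef_pos: [0.511, 0.1397, 0.2538]
ee_rot: [[-0.118, 0.993, 0.0], [0.993, 0.118, -0.0], [-0.0, 0.0, -1.0]]
wrist_force: [1.3, -0.2, 0.6]
opening: 0.0008
finger_force: 0.0
```

drive_tool --pt "0 0 3" --pt "0 0 3" --pt "0 0 3" --pt "0 0 3" --pt "0 0 3" --pt "0 0 3" --pt "0 0 3" --pt "0 0 3" --pt "0 0 3" --pt "0 0 3" --twist '[-0.14, -0.14, -0.14, -0.14, -0.14, -0.14, -0.14, -0.14, -0.14, 0]'

```text
clock: 4.5
eef_pos: [0.5105, 0.138, 0.2237]
ee_rot: [[-0.981, 0.195, 0.0], [0.195, 0.981, 0.0], [-0.0, 0.0, -1.0]]
wrist_force: [-0.1, 0.1, -0.2]
opening: 0.0005
finger_force: 0.0
```

```bash
python3 - <<'E'
from h import *
p,h=st(); im,d=camera("wrist"); save("w1.png",im)
for t,z in [("dial_axis",.044),("finger_notch",.044),("index_end",.044),("long_line_end",.044),("plunger_top",.06),("vial",.022)]:
    for r in tip_of("wrist",t)[:2]: print(t,round(r["conf"],2),np.round(r["location"]),np.round(ray("wrist",r["location"],z),4))
E
```

```text
t 4.5 p [0.5105 0.138  0.2237] h 2.945 F [-0.1  0.1 -0.2] q1 0.17 q6 -1.21 open 0.0005
dial_axis 0.94 [214. 214.] [0.5442 0.082  0.044 ]
dial_axis 0.27 [183. 156.] [0.4652 0.0624 0.044 ]
finger_notch 0.63 [219. 207.] [0.5359 0.0905 0.044 ]
finger_notch 0.59 [218. 218.] [0.5493 0.0853 0.044 ]
index_end 0.61 [148. 222.] [ 0.538  -0.0027  0.044 ]
plunger_top 0.57 [115. 271.] [ 0.5888 -0.0538  0.06  ]
vial 0.6 [218. 210.] [0.5467 0.0837 0.022 ]
```

View pics/w1.png

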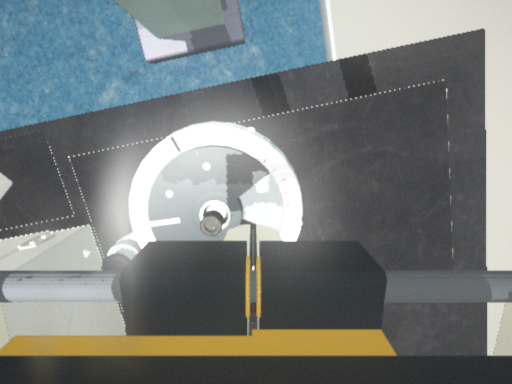

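Wrist view: the dial axis is at (213,214), the index line runs (180,220) to (148,224), the long line (180,150) to (172,136), and the plunger is near (120,257). Next I'll measure the angles from a polar unwrap.

```bash
cat >> h.py <<'E'
def polar(cam,im,c,r0,r1,z,n=1440):
    th=np.linspace(-np.pi,np.pi,n,endpoint=False); rr=np.arange(r0,r1,.001)
    pts=np.array([[proj(cam,[c[0]+r*np.cos(t),c[1]+r*np.sin(t),z]) for t in th] for r in rr],np.float32)
    return th,rr,cv2.remap(im,pts[...,0],pts[...,1],cv2.INTER_LINEAR).astype(float).mean(2)
def angles(cam,im,c,ti=None,tl=None,w=.25):
    th,_,a=polar(cam,im,c,.058,.084,.044); a=a.mean(0)
    th,_,b=polar(cam,im,c,.090,.107,.040); b=255-b.max(0) if 0 else 255-np.median(b,0)
    out=[]
    for s,t0 in ((a,ti),(b,tl)):
        m=np.abs(np.angle(np.exp(1j*(th-t0))))<w; x=s[m]-np.median(s[m]); k=np.argmax(x); tt=np.unwrap(th[m]) if np.ptp(th[m])<3 else np.unwrap(np.where(th[m]<0,th[m]+2*np.pi,th[m]))
        o=np.argsort(tt); tt=tt[o]; x=x[o]; k=np.argmax(x); g=np.abs(tt-tt[k])<.06; q=np.clip(x[g]-.35*x[k],0,None)
        out.append(((q*tt[g]).sum()/q.sum(),x[k]))
    return out
E
python3 - <<'E'
from h import *
T=camera("top")[0]
W=cv2.imread("pics/w1.png")[:,:,::-1]
for c in ([.545,.082],[.5442,.082],[.546,.083]):
    for n,im in (("wrist",W),("top",T)):
        r=angles(n,im,c,-1.62,-2.87); print(c,n,np.round(r,3).tolist(), "diff",round(r[1][0]-r[0][0],3))
# centre from collar outer/inner radial edges, wrist
for c in ([.545,.082],):
    th,rr,p=polar("wrist",W,c,.075,.098,.042,36)
    print([(int(np.degrees(t)),round(1000*rr[np.argmax(np.diff(p[:,k]))])) for k,t in enumerate(th)])
print(ray("wrist",[180,151],.04),ray("wrist",[172,136],.04), ray("wrist",[120,257],.06))
E
```

```text
Traceback (most recent call last):
  File "h.py", line 32, in angles
    th,_,a=polar(cam,im,c,.058,.084,.044); a=a.mean(0)
           ~~~~~^^^^^^^^^^^^^^^^^^^^^^^^^
  File "h.py", line 29, in polar
    pts=np.array([[proj(cam,[c[0]+r*np.cos(t),c[1]+r*np.sin(t),z]) for t in th] for r in rr],np.float32)
                   ~~~~^^^^^^^^^^^^^^^^^^^^^^^^^^^^^^^^^^^^^^^^^^^
  File "h.py", line 14, in proj
    o=get_obs(); B=np.eye(4); B[:3,:3]=o["ee_rot"]; B[:3,3]=o["eef_pos"]; T=np.linalg.inv(B@np.array(i["mount"]))
ValueError: time passes only in moves, steps and waits
```

```bash
python3 - <<'E'
s=open("h.py").read()
s=s.replace("def ray(","_o=None\ndef obs():\n    global _o\n    _o=_o or get_obs()\n    return _o\ndef ray(",1).replace("o=get_obs(); B","o=obs(); B")
s=s.replace("    q=K@(T[:3,:3]@np.asarray(p)+T[:3,3]); return q[:2]/q[2]","    q=(np.asarray(p)@T[:3,:3].T+T[:3,3])@K.T; return q[...,:2]/q[...,2:]")
s=s.replace("    pts=np.array([[proj(cam,[c[0]+r*np.cos(t),c[1]+r*np.sin(t),z]) for t in th] for r in rr],np.float32)",
"    t,r=np.meshgrid(th,rr); pts=proj(cam,np.stack([c[0]+r*np.cos(t),c[1]+r*np.sin(t),0*r+z],-1)).astype(np.float32)")
open("h.py","w").write(s)
E
cat > m.py <<'E'
from h import *
T=camera("top")[0]
W=cv2.imread("pics/w1.png")[:,:,::-1]
for c in ([.545,.082],[.5442,.082],[.546,.083]):
    for n,im in (("wrist",W),("top",T)):
        r=angles(n,im,c,-1.62,-2.87); print(c,n,np.round(r,3).tolist(), "diff",round(r[1][0]-r[0][0],3))
th,rr,p=polar("wrist",W,[.545,.082],.075,.098,.042,36)
print([(int(np.degrees(t)),round(1000*rr[np.argmax(np.diff(p[:,k]))])) for k,t in enumerate(th)])
print(ray("wrist",[180,151],.04),ray("wrist",[172,136],.04), ray("wrist",[120,257],.06))
E
python3 m.py
```

```text
[0.545, 0.082] wrist [[-1.628, 54.205], [-2.872, 73.0]] diff -1.244
[0.545, 0.082] top [[-1.61, 136.756], [-2.859, 99.667]] diff -1.249
[0.5442, 0.082] wrist [[-1.618, 53.321], [-2.87, 73.333]] diff -1.252
[0.5442, 0.082] top [[-1.599, 136.385], [-2.856, 97.667]] diff -1.256
[0.546, 0.083] wrist [[-1.639, 56.0], [-2.865, 73.0]] diff -1.226
[0.546, 0.083] top [[-1.624, 138.333], [-2.852, 103.0]] diff -1.229
[(-180, 85), (-170, 85), (-160, 84), (-150, 84), (-140, 84), (-130, 83), (-120, 83), (-110, 83), (-100, 83), (-90, 83), (-80, 83), (-70, 91), (-60, 94), (-49, 79), (-40, 89), (-29, 82), (-20, 88), (-10, 84), (0, 79), (9, 86), (20, 89), (29, 80), (40, 81), (49, 84), (59, 87), (69, 87), (80, 87), (90, 87), (99, 87), (109, 87), (120, 87), (130, 87), (140, 86), (149, 86), (159, 86), (170, 86)]
[0.46039746 0.05955495 0.04      ] [0.44138706 0.05478972 0.04      ] [ 0.57129576 -0.04198248  0.06      ]
```

```bash
python3 - <<'E'
from h import *
rows([.548,.144,.10],2.57,5)
E
```

```text
t 4.95 p [0.5104 0.1383 0.224 ] h 2.942 F [0.3 0.8 0.5] q1 0.17 q6 -1.2 open 0.0003
[[np.float64(-7.1), np.float64(2.6), np.float64(24.8)], [np.float64(-6.9), np.float64(3.1), np.float64(24.8)], [np.float64(-6.7), np.float64(3.6), np.float64(24.8)], [np.float64(-6.4), np.float64(4.1), np.float64(24.8)], [np.float64(-6.1), np.float64(4.6), np.float64(24.8)]] twist 0.0744
```

drive_tool --pt "-7 3 25" --pt "-7 3 25" --pt "-7 4 25" --pt "-6 4 25" --pt "-6 4 24" --pt "0 0 0" --twist '[0.074, 0.074, 0.074, 0.075, 0.075, 0]'

```text
clock: 5.55
eef_pos: [0.5453, 0.1436, 0.0959]
ee_rot: [[-0.84, 0.542, -0.006], [0.542, 0.84, -0.001], [0.005, -0.004, -1.0]]
wrist_force: [-0.7, -0.5, -0.1]
opening: 0.0005
finger_force: 0.0
```

```bash
python3 - <<'E'
from h import *
p,h=st(); im,d=camera("wrist"); save("w2.png",im)
for q in ([.548,.144,.044],[.545+.06*np.cos(.997),.084+.06*np.sin(.997),.044],[.545+.06*np.cos(2.037),.084+.06*np.sin(2.037),.044]): print(np.round(proj("wrist",q)))
t=camera("top")[0]; save("t2.png",cv2.resize(t[150:260,140:280],(700,550),interpolation=cv2.INTER_CUBIC))
E
```

```text
t 5.55 p [0.5453 0.1436 0.0959] h 2.569 F [-0.7 -0.5 -0.1] q1 0.17 q6 -0.83 open 0.0005
[254. 210.]
[263. 245.]
[227. 183.]
```

View pics/w2.png

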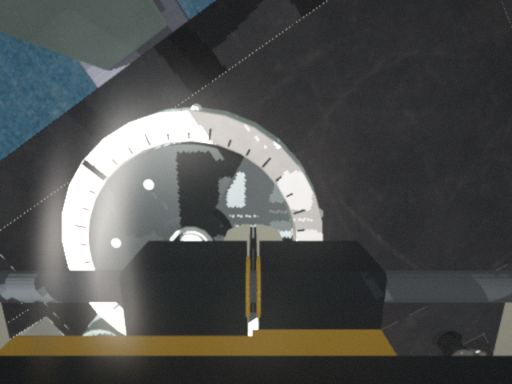

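The wrist view shows the fingertips (beige, about (253,235)) over the notch, beside the collar's right half, where the geometry puts them. The long line is at about (92,167). I'll lower in gently and watch the force.

drive_tool --pt "-2 0 12" --pt "0 0 12" --pt "0 0 12" --pt "0 0 12" --pt "0 0 2" --pt "0 0 0" --twist '[0, 0, 0, 0, 0, 0]'

```text
clock: 6.25
eef_pos: [0.5485, 0.1428, 0.0489]
ee_rot: [[-0.842, 0.54, -0.002], [0.54, 0.842, -0.0], [0.001, -0.001, -1.0]]
wrist_force: [0.8, -0.6, 0.2]
opening: 0.0005
finger_force: 0.0
```

```bash
cat > arc.py <<'E'
from h import *
import sys
C=np.array([.545,.084])
def pose(w,a,b): return C+a*np.array([np.cos(w),np.sin(w)])+b*np.array([-np.sin(w),np.cos(w)])
def arc(w0,w1,n,a=.058,b=.0075,tip=.046):
    p,h=st(); ws=np.linspace(w0,w1,n+1)[1:]; out=[];tws=[]
    for w in ws:
        g=pose(w,a,b); h1=w+np.pi/2; d=(g-p[:2])*1000
        out.append([round(float(d[0]*np.cos(h)+d[1]*np.sin(h)),1),round(float(d[0]*np.sin(h)-d[1]*np.cos(h)),1),0]); tws.append(round(float(h-h1),3)); p=np.r_[g,0]; h=h1
    print(out,tws)
E
python3 - <<'E'
from arc import *
arc(.997+.02,.70,10)
E
```

```text
t 6.25 p [0.5485 0.1428 0.0489] h 2.571 F [ 0.8 -0.6  0.2] q1 0.16 q6 -0.84 open 0.0005
[[-22.2, 6.7, 0], [-1.8, 0.2, 0], [-1.8, 0.2, 0], [-1.8, 0.2, 0], [-1.8, 0.2, 0], [-1.8, 0.2, 0], [-1.8, 0.2, 0], [-1.8, 0.2, 0], [-1.8, 0.2, 0], [-1.8, 0.2, 0]] [0.015, 0.032, 0.032, 0.032, 0.032, 0.032, 0.032, 0.032, 0.032, 0.032]
```

drive_tool --pt "-8 2 1" --pt "-8 2 1" --pt "-6 2 1" --pt "-1.8 0.4 0" --pt "-3.5 0.4 0" --pt "-3.5 0.4 0" --pt "-3.5 0.4 0" --pt "-3.5 0.4 0" --pt "0 0 0" --twist '[0, 0, 0.015, 0.032, 0.06, 0.06, 0.06, 0.06, 0]'

```text
clock: 7.15
eef_pos: [0.5854, 0.1272, 0.0471]
ee_rot: [[-0.653, 0.758, 0.001], [0.758, 0.653, 0.0], [-0.0, 0.001, -1.0]]
wrist_force: [0.1, 0.4, -0.5]
opening: 0.0006
finger_force: 0.0
```

```bash
python3 - <<'E'
from arc import *
p,h=st(); d=p[:2]-C; w=h-np.pi/2; print("wall frame a,b,w", d@[np.cos(w),np.sin(w)], d@[-np.sin(w),np.cos(w)],w)
t=camera("top")[0]; save("t3.png",cv2.resize(t[150:260,140:280],(700,550),interpolation=cv2.INTER_CUBIC))
s=camera("scene")[0]; save("s3.png",cv2.resize(s[150:270,120:290],(765,540),interpolation=cv2.INTER_CUBIC))
for cam in ("top","scene"):
  for n in ("index_end","long_line_end"):
    for r in tip_of(cam,n)[:2]:
      q=ray(cam,r["location"],.044)[:2]-C; print(cam,n,round(r["conf"],2),np.hypot(*q).round(4),np.arctan2(q[1],q[0]).round(3))
E
```

```text
t 7.15 p [0.5854 0.1272 0.0471] h 2.282 F [ 0.1  0.4 -0.5] q1 0.13 q6 -0.58 open 0.0006
wall frame a,b,w 0.05876993254284756 0.006387118269734542 0.7109078728674332
top index_end 0.78 0.0897 -1.623
top long_line_end 0.7 0.0844 -2.801
scene long_line_end 0.67 0.3106 -1.997
```

View pics/s3.png

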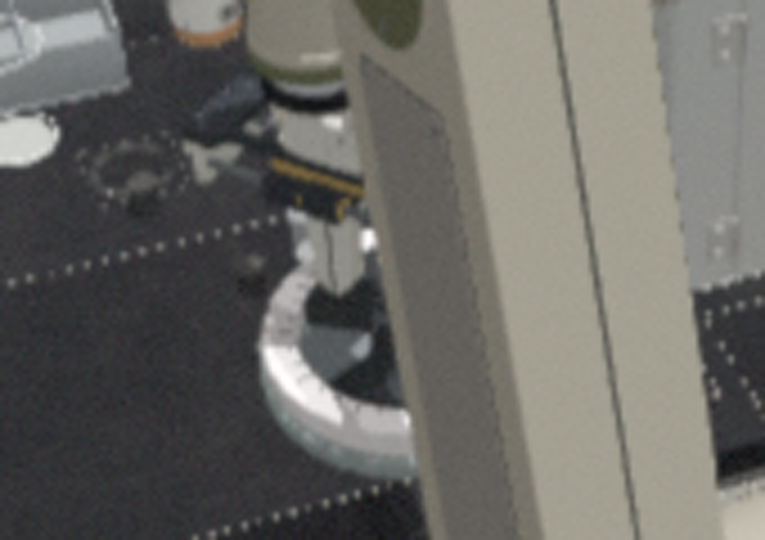

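The scene view shows the fingertips reaching down at about (340,285), with the pale notch floor at (340,345) behind them. The index itself is hidden by the arm, so I'll check the top view.

View pics/t3.png

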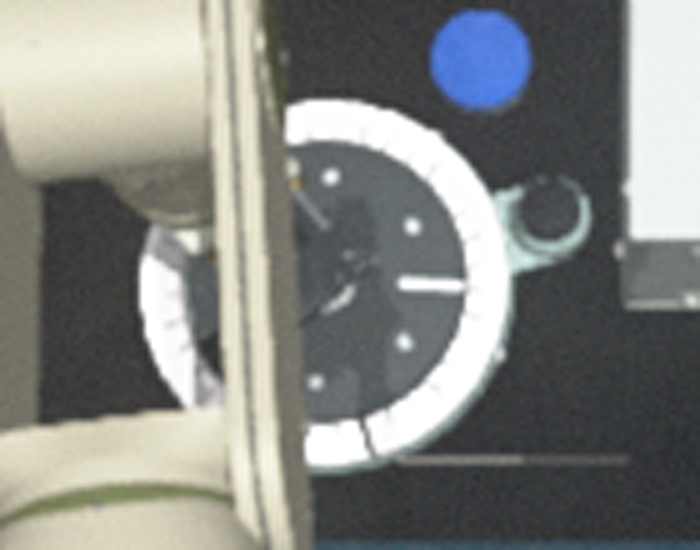

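```bash
python3 - <<'E'
from h import *
i=camera_info("scene")
f=lambda q,x0,y0,s:np.round((proj(*q)-[x0,y0])*s)
for q in ([.5854,.1272,.033],[.5854,.1272,.044],[.545,.144,.044],[.545,.144,.022],[.545,.084,.044]): print(q,"scene",f(("scene",q),120,150,4.5),"top",f(("top",q),140,150,5))
E
```

```text
[0.5854, 0.1272, 0.033] scene [343. 308.] top [250. 214.]
[0.5854, 0.1272, 0.044] scene [342. 296.] top [247. 211.]
[0.545, 0.144, 0.044] scene [334. 339.] top [217. 278.]
[0.545, 0.144, 0.022] scene [337. 362.] top [223. 283.]
[0.545, 0.084, 0.044] scene [418. 317.] top [318. 278.]
```

The dial hasn't moved: the index is still near -94° in the top crop at (432,285). I'll locate the notch walls from depth rather than the picture.

```bash
cat > cloud.py <<'E'
from arc import *
def cloud(cam):
    im,d=camera(cam); i=camera_info(cam); K=np.array(i["mtx"])
    if "extrinsics" in i: T=np.linalg.inv(np.array(i["extrinsics"]))
    else:
        o=obs(); B=np.eye(4); B[:3,:3]=o["ee_rot"]; B[:3,3]=o["eef_pos"]; T=B@np.array(i["mount"])
    v,u=np.mgrid[:384,:512]; P=np.stack([(u-K[0,2])/K[0,0]*d,(v-K[1,2])/K[1,1]*d,d],-1)@T[:3,:3].T+T[:3,3]
    P[d<=0]=np.nan
    return im,P
def prof(P,r0,r1,step=6):
    q=P[...,:2]-C; r=np.hypot(q[...,0],q[...,1]); a=np.degrees(np.arctan2(q[...,1],q[...,0])); out=[]
    for t in range(-180,180,step):
        m=(r>r0)&(r<r1)&(a>=t)&(a<t+step)&(P[...,2]<.3)&(P[...,2]>0)
        if m.sum()>2: out.append((t,int(m.sum()),int(round(1000*np.percentile(P[...,2][m],20))),int(round(1000*np.percentile(P[...,2][m],80)))))
    return out
E
python3 - <<'E'
from cloud import *
st()
for c in ("wrist","scene"):
    im,P=cloud(c)
    for r in ((.045,.06),(.062,.08)): print(c,r,prof(P,*r))
save("w3.png",im if c=="wrist" else camera("wrist")[0])
E
```

```text
t 7.45 p [0.5843 0.1277 0.0468] h 2.285 F [ 0.1  0.3 -0.8] q1 0.13 q6 -0.58 open 0.0007
wrist (0.045, 0.06) [(-180, 205, 44, 45), (-174, 213, 44, 45), (-168, 198, 44, 45), (-162, 197, 44, 45), (-156, 198, 44, 45), (-150, 199, 44, 45), (-144, 183, 44, 45), (-138, 187, 44, 45), (-132, 178, 44, 45), (-126, 177, 44, 45), (-120, 109, 44, 45), (-114, 7, 43, 44), (-96, 3, 45, 45), (-90, 40, 44, 45), (-84, 26, 44, 45), (36, 26, 117, 124), (42, 28, 116, 117), (48, 90, 44, 95), (54, 814, 28, 78), (60, 205, 22, 66), (66, 1353, 165, 176), (72, 3709, 165, 178), (78, 2776, 165, 177), (84, 2341, 155, 165), (90, 1727, 150, 165), (96, 202, 22, 23), (102, 180, 22, 23), (108, 182, 22, 23), (114, 376, 23, 44), (120, 229, 44, 45), (126, 228, 44, 45), (132, 225, 44, 45), (138, 233, 44, 45), (144, 217, 44, 45), (150, 227, 44, 45), (156, 221, 44, 45), (162, 219, 44, 45), (168, 220, 44, 45), (174, 223, 44, 45)]
wrist (0.062, 0.08) [(-180, 353, 44, 45), (-174, 344, 44, 45), (-168, 342, 44, 45), (-162, 321, 44, 45), (-156, 326, 44, 45), (-150, 311, 44, 45), (-144, 305, 44, 45), (-138, 292, 44, 45), (-132, 283,
[... 724 characters left out ...]
 6, 43, 49), (36, 9, 45, 73), (42, 6, 45, 77), (48, 29, 32, 88), (54, 63, 41, 105), (60, 19, 26, 118), (66, 22, 33, 195), (72, 43, 170, 207), (78, 44, 166, 244), (84, 75, 160, 287), (90, 62, 161, 279), (96, 13, 185, 231), (114, 5, 44, 47), (120, 6, 45, 47), (126, 8, 44, 48), (132, 5, 46, 49), (138, 5, 42, 47), (144, 4, 46, 48)]
scene (0.062, 0.08) [(6, 8, 41, 48), (12, 4, 43, 45), (42, 7, 45, 48), (48, 53, 43, 100), (54, 48, 31, 96), (60, 39, 108, 197), (66, 70, 28, 205), (72, 58, 152, 244), (78, 91, 158, 285), (84, 38, 153, 284), (90, 11, 22, 29), (96, 6, 22, 24), (114, 8, 41, 46), (120, 9, 44, 48), (126, 12, 43, 46), (132, 8, 41, 48), (138, 11, 45, 48), (144, 10, 43, 47), (150, 6, 41, 46)]
```

View pics/w3.png

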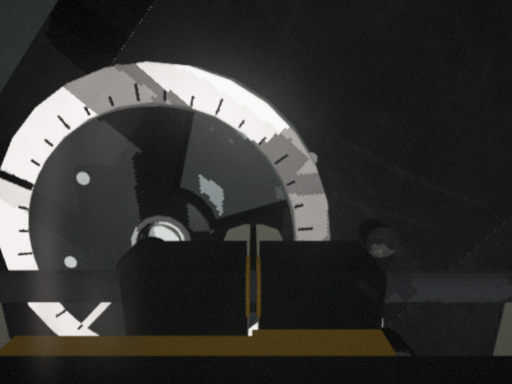

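```bash
python3 - <<'E'
from cloud import *
p,h=st()
for uv in ((80,328),(110,303),(83,178),(70,262)): q=ray("wrist",uv,.044)[:2]-C; print(uv,np.hypot(*q).round(4),np.degrees(np.arctan2(q[1],q[0])).round(1))
im,P=cloud("wrist")
# finger tips: list lowest points near TCP
q=P[...,:2]-p[:2]; hx=np.array([np.cos(h),np.sin(h)]); hy=np.array([np.sin(h),-np.cos(h)])
X=q@hx*1000; Y=q@hy*1000; Z=P[...,2]*1000
for r in range(215,345,8): print(r,[(int(X[r,c]),int(Y[r,c]),int(Z[r,c])) if np.isfinite(Z[r,c]) else None for c in (228,238,247,262,275)])
print("proj tip",proj("wrist",p-[0,0,.014]),proj("wrist",p))
print("top",angles("top",camera("top")[0],C,-1.62,-2.87))
E
```

```text
t 7.6 p [0.5843 0.1277 0.0468] h 2.284 F [-0.2  0.  -0.5] q1 0.13 q6 -0.58 open 0.0009
(80, 328) 0.0897 -92.8
(110, 303) 0.0594 -89.7
(83, 178) 0.0612 178.3
(70, 262) 0.0631 -125.7
215 [(4, -17, 23), (5, -9, 27), (7, -3, 33), (10, 6, 42), (10, 14, 44)]
223 [(3, -15, 39), (5, -9, 43), (5, -3, 43), (5, 6, 44), (5, 14, 44)]
231 [(8, -13, 68), (8, -7, 68), (8, -2, 67), (8, 5, 67), (8, 12, 66)]
239 [(8, -12, 79), (8, -7, 78), (8, -2, 79), (8, 5, 79), (8, 11, 80)]
247 [(35, -6, 152), (35, -3, 151), (8, -2, 90), (35, 2, 150), None]
255 [(35, -5, 155), (34, -3, 155), (8, -2, 99), (35, 2, 155), (34, 5, 154)]
263 [(34, -5, 159), (35, -3, 159), (33, -1, 156), (35, 2, 159), (35, 5, 159)]
271 [(34, -5, 163), (34, -2, 162), (32, -1, 158), (35, 2, 163), (35, 5, 163)]
279 [(33, -5, 164), (34, -2, 164), (31, -1, 160), (34, 2, 165), (34, 5, 165)]
287 [(32, -5, 165), (31, -2, 164), (29, -1, 160), (32, 2, 166), (32, 5, 165)]
295 [(30, -5, 165), (30, -2, 164), (28, 0, 162), (30, 2, 165), (30, 5, 165)]
303 [(28, -5, 164), (28, -2, 165), (26, -1, 162), (27, 2, 164), (28, 5, 164)]
311 [(25, -5, 164), (26, -2, 165), (23, -1, 161), (26, 2, 164), (25, 5, 164)]
319 [(23, -5, 164), (23, -3, 164), (6, -1, 141), (23, 2, 164), (24, 5, 165)]
327 [(22, -5, 165), (21, -3, 164), (4, -1, 142), (21, 2, 164), (22, 5, 165)]
335 [(20, -5, 165), (19, -3, 164), (1, -1, 142), (20, 2, 166), (22, 5, 167)]
343 [(20, -5, 168), (20, -2, 168), (21, 0, 169), (21, 2, 169), (22, 4, 170)]
proj tip [252.21865796 224.65180913] [252.18952713 232.05241894]
top [(np.float64(-1.6092502465610903), np.float64(139.21794871794876)), (np.float64(-2.8369361629922225), np.float64(93.33333333333334))]
```

```bash
python3 - <<'E'
from cloud import *
p,h=st(); im,P=cloud("wrist")
q=P[...,:2]-p[:2]; hx=np.array([np.cos(h),np.sin(h)]); hy=np.array([np.sin(h),-np.cos(h)])
X=q@hx*1000; Y=q@hy*1000; Z=P[...,2]*1000
for r in range(217,234): print(r,[(int(X[r,c]),int(Y[r,c]),int(Z[r,c])) if np.isfinite(Z[r,c]) else None for c in (215,222,230,242,262,275,290)])
i=camera_info("wrist"); print(i.keys())
g=cv2.resize(im[190:260,200:310],(770,490),interpolation=cv2.INTER_NEAREST); save("w4.png",np.clip(g.astype(float)*1.6,0,255).astype(np.uint8))
E
```

```text
t 7.7 p [0.5843 0.1277 0.0469] h 2.284 F [0.5 0.4 0.4] q1 0.13 q6 -0.58 open 0.0005
217 [(2, -26, 23), (1, -21, 22), (3, -15, 27), (6, -6, 35), (8, 6, 43), (9, 14, 44), (9, 23, 44)]
218 [(0, -26, 21), (1, -21, 23), (3, -15, 29), (6, -6, 37), (8, 6, 45), (8, 14, 44), (8, 23, 43)]
219 [(0, -26, 22), (2, -20, 27), (4, -14, 33), (6, -6, 40), (7, 6, 44), (7, 14, 44), (7, 23, 43)]
220 [(0, -26, 25), (2, -20, 29), (3, -14, 34), (6, -6, 41), (7, 6, 44), (7, 14, 44), (7, 23, 44)]
221 [(0, -25, 27), (2, -20, 32), (4, -14, 38), (6, -6, 44), (6, 6, 45), (6, 14, 44), (6, 23, 44)]
222 [(0, -25, 28), (2, -20, 34), (3, -14, 39), (6, -6, 45), (5, 6, 45), (5, 14, 44), (5, 23, 45)]
223 [(0, -25, 32), (2, -20, 35), (3, -14, 40), (4, -6, 43), (4, 6, 43), (5, 14, 44), (5, 23, 46)]
224 [(1, -24, 34), (2, -19, 38), (4, -14, 43), (4, -6, 44), (4, 6, 44), (3, 14, 42), (4, 23, 44)]
225 [(1, -24, 36), (2, -19, 40), (4, -13, 45), (8, -5, 58), (9, 5, 59), (4, 14, 45), (4, 23, 45)]
226 [(1, -24, 39), (2, -19, 43), (2, -14, 43), (8, -5, 59), (8, 5, 60), (3, 14, 44), (3, 24, 44)]
227 [(1, -24, 40), (2, -19, 43), (2, -14, 44), (8, -5, 61), (8, 5, 61), (2, 14, 43), (2, 24, 44)]
228 [(1, -23, 43), (1, -19, 44), (1, -14, 45), (8, -5, 62), (8, 5, 63), (1, 14, 43), (1, 24, 44)]
229 [(0, -23, 43), (0, -19, 43), (8, -12, 64), (8, -5, 64), (8, 5, 65), (8, 12, 64), (1, 23, 45)]
230 [(0, -23, 44), (0, -19, 45), (8, -12, 66), (8, -5, 66), (8, 5, 65), (8, 12, 66), (0, 24, 44)]
231 [(0, -23, 43), (0, -19, 43), (8, -12, 68), None, (8, 5, 67), (8, 12, 66), (0, 24, 44)]
232 [(0, -23, 44), (-1, -19, 43), (8, -12, 69), (8, -5, 69), (8, 5, 69), (8, 12, 69), (-1, 24, 44)]
233 [(-1, -23, 44), (-1, -19, 44), (8, -12, 71), (8, -5, 69), (8, 5, 71), (8, 12, 71), (-1, 24, 45)]
dict_keys(['mtx', 'mount'])
```

View pics/w4.png

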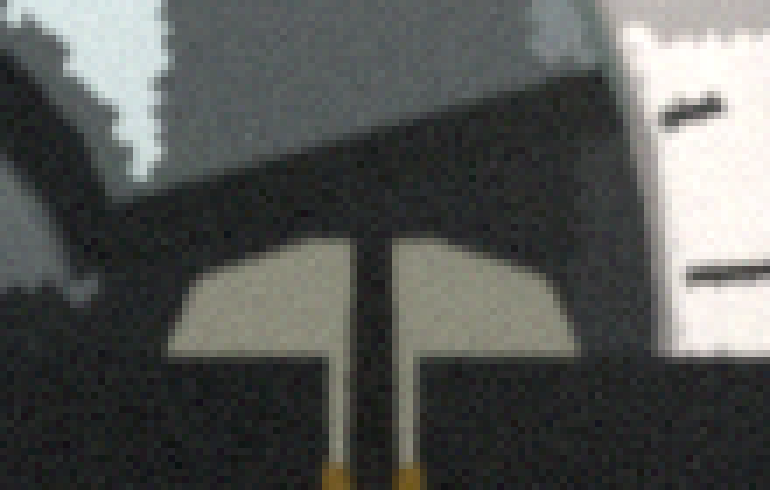

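The crop shows the closed, chamfered fingertips at (240–560, 240–350) hanging above the dial top. By depth their lower end is at z≈57 mm with the TCP at 47 mm, so the tips really sit about 10 mm behind the reported TCP. The body is also higher by about the same amount. I'll go back over the notch and go 25 mm deeper.

```bash
python3 - <<'E'
from h import *
rows([.548,.145,.045],2.57,3)
E
```

```text
t 7.75 p [0.5844 0.1276 0.0469] h 2.284 F [0.9 0.2 0.4] q1 0.13 q6 -0.58 open 0.0008
[[np.float64(12.3), np.float64(-5.4), np.float64(0.6)], [np.float64(12.8), np.float64(-4.2), np.float64(0.6)], [np.float64(13.1), np.float64(-3.0), np.float64(0.6)]] twist -0.0953
```

drive_tool --pt "12 -5 0" --pt "13 -4 0" --pt "13 -3 0" --pt "0 0 0" --pt "0 0 7" --pt "0 0 7" --pt "0 0 7" --pt "0 0 4" --pt "0 0 0" --twist '[-0.095, -0.095, -0.095, 0, 0, 0, 0, 0, 0]'

```text
clock: 8.65
eef_pos: [0.5478, 0.1449, 0.0205]
ee_rot: [[-0.84, 0.543, -0.002], [0.543, 0.84, -0.0], [0.002, -0.001, -1.0]]
wrist_force: [-0.4, 0.8, -0.8]
opening: 0.0004
finger_force: 0.0
```

```bash
python3 - <<'E'
from cloud import *
p,h=st(); im,P=cloud("wrist")
q=P[...,:2]-p[:2]; hx=np.array([np.cos(h),np.sin(h)]); hy=np.array([np.sin(h),-np.cos(h)])
X=q@hx*1000; Y=q@hy*1000; Z=P[...,2]*1000
for r in range(213,234,2): print(r,[(int(X[r,c]),int(Y[r,c]),int(Z[r,c])) if np.isfinite(Z[r,c]) else None for c in (215,230,242,262,275,290)])
E
```

```text
t 8.65 p [0.5478 0.1449 0.0205] h 2.568 F [-0.4  0.8 -0.8] q1 0.17 q6 -0.83 open 0.0004
213 [(12, -22, 22), (12, -13, 22), (12, -5, 23), (12, 6, 23), (12, 14, 23), (18, 21, 40)]
215 [(11, -22, 22), (11, -13, 23), (11, -6, 23), (11, 6, 22), (11, 14, 21), (17, 21, 40)]
217 [(10, -22, 22), (10, -13, 23), (9, -6, 22), (10, 6, 23), (10, 14, 23), (15, 21, 40)]
219 [(8, -22, 21), (8, -13, 21), (8, -6, 22), (8, 6, 22), (8, 14, 22), (14, 21, 39)]
221 [(7, -22, 23), (7, -13, 23), (7, -6, 23), (7, 6, 22), (7, 14, 23), (13, 21, 41)]
223 [None, (6, -13, 23), (6, -6, 23), (6, 6, 23), (6, 14, 23), (11, 21, 39)]
225 [(5, -22, 23), (4, -13, 22), (8, -5, 32), (8, 6, 32), (5, 14, 23), (3, 24, 19)]
227 [(4, -22, 24), (3, -13, 23), (8, -5, 35), (7, 5, 34), (3, 14, 22), (1, 24, 17)]
229 [(2, -22, 22), (8, -12, 39), (8, -5, 39), (8, 5, 38), (8, 13, 39), (2, 23, 22)]
231 [(1, -22, 22), (7, -12, 41), (8, -5, 42), (8, 5, 42), (8, 12, 42), (1, 23, 23)]
233 [(0, -23, 22), (8, -11, 45), (8, -5, 45), (7, 5, 44), (8, 12, 45), (0, 23, 22)]
```

Now the tips are at z≈31 mm, inside the notch with its 22 mm floor beside them. Push.

drive_tool --pt "-8 3 0" --pt "-8 3 0" --pt "-6 2 0" --pt "-1.8 0.4 0" --pt "-3.5 0.4 0" --pt "-3.5 0.4 0" --pt "-3.5 0.4 0" --pt "-3.5 0.4 0" --pt "0 0 0" --twist '[0, 0, 0.015, 0.032, 0.06, 0.06, 0.06, 0.06, 0]'

```text
clock: 9.6
eef_pos: [0.5856, 0.1313, 0.0221]
ee_rot: [[-0.651, 0.759, 0.001], [0.759, 0.651, 0.0], [-0.0, 0.001, -1.0]]
wrist_force: [0.2, 0.9, -0.6]
opening: 0.0005
finger_force: 0.0
```

```bash
cat > look.py <<'E'
from arc import *
p,h=st(); d=p[:2]-C; w=h-np.pi/2; print("a,b,w", (d@[np.cos(w),np.sin(w)]).round(4), (d@[-np.sin(w),np.cos(w)]).round(4),round(w,3))
camera("top"); camera("scene"); camera("wrist")
for cam in ("top","scene","wrist"):
  for n in ("index_end","long_line_end"):
    for r in tip_of(cam,n)[:2]:
      q=ray(cam,r["location"],.044)[:2]-C
      if abs(np.hypot(*q)-.086)<.012: print(cam,n,round(r["conf"],2),np.hypot(*q).round(4),np.arctan2(q[1],q[0]).round(3))
E
python3 look.py
```

```text
t 9.6 p [0.5856 0.1313 0.0221] h 2.28 F [ 0.2  0.9 -0.6] q1 0.14 q6 -0.57 open 0.0005
a,b,w 0.0616 0.0094 0.709
top long_line_end 0.72 0.0816 -2.712
wrist index_end 0.86 0.0872 -1.904
```

The dial follows (index -1.62 → -1.90). About 0.96 rad is left, so I'll push another 0.85.

```bash
python3 - <<'E'
from arc import *
arc(.71,-.13,12,a=.059,b=.0088)
E
```

```text
t 10.05 p [0.5847 0.1315 0.0219] h 2.282 F [-0.1  0.3  0.2] q1 0.14 q6 -0.58 open 0.0004
[[-5.5, -1.5, 0], [-4.1, 0.5, 0], [-4.1, 0.5, 0], [-4.1, 0.5, 0], [-4.1, 0.5, 0], [-4.1, 0.5, 0], [-4.1, 0.5, 0], [-4.1, 0.5, 0], [-4.1, 0.5, 0], [-4.1, 0.5, 0], [-4.1, 0.5, 0], [-4.1, 0.5, 0]] [0.071, 0.07, 0.07, 0.07, 0.07, 0.07, 0.07, 0.07, 0.07, 0.07, 0.07, 0.07]
```

drive_tool --pt "-5 -1 0" --pt "-4.1 0.5 0" --pt "-4.1 0.5 0" --pt "-4.1 0.5 0" --pt "-4.1 0.5 0" --pt "-4.1 0.5 0" --pt "-4.1 0.5 0" --pt "-4.1 0.5 0" --pt "-4.1 0.5 0" --pt "-4.1 0.5 0" --pt "-4.1 0.5 0" --pt "0 0 0" --twist '[0.07, 0.07, 0.07, 0.07, 0.07, 0.07, 0.07, 0.07, 0.07, 0.07, 0.07, 0]'

```text
clock: 11.25
eef_pos: [0.6049, 0.0903, 0.022]
ee_rot: [[0.06, 0.998, 0.0], [0.998, -0.06, 0.0], [0.0, 0.0, -1.0]]
wrist_force: [-0.5, 0.4, 0.3]
opening: -0.0001
finger_force: 0.0
```

```bash
python3 look.py
```

```text
t 11.25 p [0.6049 0.0903 0.022 ] h 1.511 F [-0.5  0.4  0.3] q1 0.06 q6 0.12 open -0.0001
a,b,w 0.0595 0.0099 -0.06
top index_end 0.7 0.0884 -2.712
top long_line_end 0.6 0.0842 -2.815
wrist index_end 0.85 0.0867 -2.661
wrist long_line_end 0.58 0.0862 -2.83
```

```bash
cat > al.py <<'E'
from arc import *
import sys
st(); t0=float(sys.argv[1])
for cam in ("top","wrist"):
    im=camera(cam)[0]
    for c in (C,C-[0,.002],C+[.001,.0]):
        r=angles(cam,im,c,t0,-2.86,.2); print(cam,np.round(c,3),np.round(r,3).tolist(),"need",round(r[1][0]-r[0][0],3)%6.283-6.283*(((r[1][0]-r[0][0])%6.283)>3))
save("al_%s.png"%sys.argv[2],camera("wrist")[0]); save("alt_%s.png"%sys.argv[2],camera("top")[0])
E
python3 al.py -2.68 1
```

```text
t 11.7 p [0.6046 0.0906 0.0218] h 1.512 F [ 0.2  0.3 -0.1] q1 0.06 q6 0.12 open 0.0008
top [0.545 0.084] [[-2.867, 71.462], [-2.854, 105.0]] need 0.012
top [0.545 0.082] [[-2.648, 77.391], [-2.875, 110.333]] need -0.2270000000000003
top [0.546 0.084] [[-2.866, 71.782], [-2.856, 106.333]] need 0.011
wrist [0.545 0.084] [[-2.635, 171.09], [-3.03, 28.0]] need -0.39500000000000046
wrist [0.545 0.082] [[-2.66, 170.538], [-3.03, 44.333]] need -0.3700000000000001
wrist [0.546 0.084] [[-2.642, 172.064], [-3.03, 50.667]] need -0.3879999999999999
```

```bash
sed -i 's/b=255-b.max(0) if 0 else 255-np.median(b,0)/b=255-np.percentile(b,85,axis=0)/; s/(cam,im,c,.058,.084,.044); a=a.mean(0)/(cam,im,c,.060,.081,.044); a=np.percentile(a,20,axis=0)/' h.py
cat > al2.py <<'E'
from arc import *
import sys
k,ti=sys.argv[1],float(sys.argv[2])
for cam,f in (("top","alt_"),("wrist","al_")):
    im=cv2.imread("pics/%s%s.png"%(f,k))[:,:,::-1]
    for c in (C,C-[0,.002]):
        r=angles(cam,im,c,ti,-2.86,.16); print(cam,np.round(c,3),np.round(r,3).tolist(),"need",round(r[1][0]-r[0][0],3))
    th,_,b=polar(cam,im,C,.090,.107,.040,720); b=np.percentile(b,85,axis=0); m=(th<-2.65)&(th>-3.1); print(np.c_[th[m],b[m]].round(2)[::2].tolist())
E
python3 al2.py 1 -2.66
```

```text
top [0.545 0.084] [[-2.61, 41.267], [-2.858, 112.0]] need -0.248
top [0.545 0.082] [[-2.638, 55.367], [-2.879, 119.267]] need -0.241
[[-3.1, 219.87], [-3.08, 197.87], [-3.06, 185.87], [-3.05, 175.87], [-3.03, 199.87], [-3.01, 222.8], [-2.99, 230.07], [-2.98, 234.93], [-2.96, 236.13], [-2.94, 230.53], [-2.92, 216.27], [-2.91, 188.27], [-2.89, 150.13], [-2.87, 127.6], [-2.85, 115.33], [-2.84, 135.8], [-2.82, 168.53], [-2.8, 224.33], [-2.78, 254.53], [-2.77, 255.0], [-2.75, 255.0], [-2.73, 255.0], [-2.71, 255.0], [-2.7, 255.0], [-2.68, 255.0], [-2.66, 255.0]]
wrist [0.545 0.084] [[-2.637, 166.0], [-3.005, 69.633]] need -0.368
wrist [0.545 0.082] [[-2.66, 165.967], [-2.864, 157.067]] need -0.204
[[-3.1, 0.0], [-3.08, 0.0], [-3.06, 0.0], [-3.05, 0.0], [-3.03, 4.6], [-3.01, 37.4], [-2.99, 57.93], [-2.98, 69.93], [-2.96, 43.53], [-2.94, 32.87], [-2.92, 32.87], [-2.91, 104.47], [-2.89, 231.73], [-2.87, 188.0], [-2.85, 36.6], [-2.84, 45.6], [-2.82, 82.4], [-2.8, 234.33], [-2.78, 236.33], [-2.77, 236.53], [-2.75, 235.33], [-2.73, 234.53], [-2.71, 234.0], [-2.7, 233.73], [-2.68, 231.93], [-2.66, 203.73]]
```

The wrist view gives about -0.20 rad to go. I'll push 0.15 more, then lift clear and measure carefully.

drive_tool --pt "-2.4 0.2 0" --pt "-2.4 0.2 0" --pt "-2.4 0.2 0" --pt "-1.6 0.2 0" --pt "0 0 0" --pt "4 0 0" --pt "0 0 -10" --pt "0 0 -20" --pt "0 0 -20" --pt "0 0 -20" --pt "0 0 0" --twist '[0.04, 0.04, 0.04, 0.03, 0, 0, 0, 0, 0, 0, 0]'

```text
clock: 13.0
eef_pos: [0.6079, 0.0858, 0.0962]
ee_rot: [[0.207, 0.978, 0.006], [0.978, -0.207, 0.0], [0.002, 0.006, -1.0]]
wrist_force: [0.3, 0.1, 0.2]
opening: 0.0002
finger_force: 0.0
```

```bash
python3 al.py -2.8 2; python3 al2.py 2 -2.8; python3 look.py
```

```text
t 13.0 p [0.6079 0.0858 0.0962] h 1.362 F [0.3 0.1 0.2] q1 0.06 q6 0.27 open 0.0002
top [0.545 0.084] [[-2.952, 114.0], [-2.877, 124.533]] need 0.075
top [0.545 0.082] [[-2.966, 114.533], [-2.897, 125.333]] need 0.069
top [0.546 0.084] [[-2.954, 113.833], [-2.879, 125.2]] need 0.074
wrist [0.545 0.084] [[-2.935, 3.067], [-2.88, 15.9]] need 0.054
wrist [0.545 0.082] [[-2.953, 3.867], [-2.906, 15.7]] need 0.047
wrist [0.546 0.084] [[-2.86, 3.867], [-2.882, 13.4]] need -0.02200000000000024
top [0.545 0.084] [[-2.932, 112.6], [-2.87, 118.933]] need 0.061
top [0.545 0.082] [[-2.937, 113.067], [-2.891, 117.8]] need 0.047
[[-3.1, 193.6], [-3.08, 184.13], [-3.06, 204.07], [-3.05, 228.07], [-3.03, 233.87], [-3.01, 238.07], [-2.99, 237.87], [-2.98, 235.73], [-2.96, 230.4], [-2.94, 214.47], [-2.92, 184.93], [-2.91, 155.13], [-2.89, 124.33], [-2.87, 114.0], [-2.85, 114.93], [-2.84, 151.27], [-2.82, 195.53], [-2.8, 235.0], [-2.78, 255.0], [-2.77, 255.0], [-2.75, 255.0], [-2.73, 255.0], [-2.71, 255.0], [-2.7, 255.0], [-2.68, 255.0], [-2.66, 255.0]]
wrist [0.545 0.084] [[-2.939, 3.067], [-2.89, 5.167]] need 0.049
wrist [0.545 0.082] [[-2.892, 3.733], [-2.914, 6.533]] need -0.021
[[-3.1, 242.87], [-3.08, 242.2], [-3.06, 241.67], [-3.05, 240.67], [-3.03, 240.67], [-3.01, 240.67], [-2.99, 241.53], [-2.98, 242.0], [-2.96, 240.87], [-2.94, 239.87], [-2.92, 199.93], [-2.91, 81.07], [-2.89, 60.67], [-2.87, 63.4], [-2.85, 68.13], [-2.84, 66.67], [-2.82, 62.87], [-2.8, 61.47], [-2.78, 61.2], [-2.77, 61.8], [-2.75, 62.4], [-2.73, 64.27], [-2.71, 65.0], [-2.7, 65.2], [-2.68, 64.87], [-2.66, 65.2]]
t 13.2 p [0.6044 0.0855 0.0905] h 1.362 F [ 0.  -0.1  0.5] q1 0.06 q6 0.27 open 0.0002
a,b,w 0.0578 0.0138 -0.209
top index_end 0.91 0.0856 -2.834
top long_line_end 0.68 0.086 -2.807
wrist index_end 0.64 0.0846 -2.803
wrist long_line_end 0.64 0.0866 -2.837
```

The current views are marginal, so I'll step to a hover where the wrist camera looks straight down on the index and the long line.

```bash
python3 - <<'E'
from h import *
p,h=st(); q=p+[0,0,.06]; rows([.47,.015,.15],1.5,4,q,h)
E
```

```text
t 13.65 p [0.6052 0.0856 0.0916] h 1.362 F [-0.  -0.4 -0.3] q1 0.06 q6 0.27 open 0.0005
[[np.float64(-24.3), np.float64(-29.4), np.float64(0.4)], [np.float64(-23.3), np.float64(-30.2), np.float64(0.4)], [np.float64(-22.2), np.float64(-31.0), np.float64(0.4)], [np.float64(-21.1), np.float64(-31.8), np.float64(0.4)]] twist -0.0345
```

drive_tool --pt "0 0 -20" --pt "0 0 -20" --pt "0 0 -20" --pt "-24 -29 0" --pt "-23 -30 0" --pt "-22 -31 0" --pt "-21 -32 0" --pt "0 0 0" --pt "0 0 0" --twist '[0, 0, 0, -0.035, -0.035, -0.035, -0.035, 0, 0]'

```text
clock: 14.55
eef_pos: [0.4708, 0.0153, 0.1523]
ee_rot: [[0.07, 0.998, 0.002], [0.998, -0.07, 0.0], [0.0, 0.002, -1.0]]
wrist_force: [-0.3, 0.3, -0.1]
opening: 0.0006
finger_force: 0.0
```

```bash
python3 - <<'E'
from arc import *
p,h=st(); im=camera("wrist")[0]; save("w5.png",im)
for n,z in (("index_end",.044),("long_line_end",.044),("dial_axis",.044)):
    for r in tip_of("wrist",n)[:2]:
        q=ray("wrist",r["location"],z)[:2]-C; print(n,round(r["conf"],2),np.round(r["location"]),np.hypot(*q).round(4),np.arctan2(q[1],q[0]).round(3))
for c in (C,C-[0,.002]):
    r=angles("wrist",im,c,-2.8,-2.86,.25); print(np.round(c,3),np.round(r,3).tolist())
    for nm,(r0,r1,z) in {"dial":(.060,.081,.044),"collar":(.091,.106,.040)}.items():
        th,_,b=polar("wrist",im,c,r0,r1,z,720); b=np.median(b,axis=0); m=(th<-2.6)&(th>-3.05); print(nm,[(round(x,2),int(y)) for x,y in zip(th[m][::2],b[m][::2])])
u=proj("wrist",np.array([.545-.088*np.cos(.27),.084-.088*np.sin(.27),.044])).astype(int); print(u)
x0,y0=np.clip(u-[70,60],0,[372,264]); save("w5c.png",cv2.resize(im[y0:y0+120,x0:x0+140],(700,600),interpolation=cv2.INTER_CUBIC)); print(x0,y0)
E
```

```text
t 14.55 p [0.4708 0.0153 0.1523] h 1.5 F [-0.3  0.3 -0.1] q1 -0.08 q6 -0.01 open 0.0006
index_end 0.71 [243. 153.] 0.0844 -2.796
long_line_end 0.95 [241. 151.] 0.0855 -2.824
dial_axis 0.78 [328. 117.] 0.0022 -0.311
[0.545 0.084] [[-2.788, 120.333], [-2.846, 94.9]]
dial [(np.float64(-3.05), 46), (np.float64(-3.03), 47), (np.float64(-3.01), 47), (np.float64(-2.99), 46), (np.float64(-2.98), 46), (np.float64(-2.96), 47), (np.float64(-2.94), 46), (np.float64(-2.92), 45), (np.float64(-2.91), 46), (np.float64(-2.89), 45), (np.float64(-2.87), 45), (np.float64(-2.85), 45), (np.float64(-2.84), 63), (np.float64(-2.82), 130), (np.float64(-2.8), 163), (np.float64(-2.78), 166), (np.float64(-2.77), 154), (np.float64(-2.75), 97), (np.float64(-2.73), 51), (np.float64(-2.71), 44), (np.float64(-2.7), 45), (np.float64(-2.68), 45), (np.float64(-2.66), 46), (np.float64(-2.64), 45), (np.float64(-2.63), 45), (np.float64(-2.61), 45)]
collar [(np.float64(-3.05), 168), (np.float64(-3.03), 168), (np.float64(-3.01), 168), (np.float64(-2.99), 168), (np.float64(-2.98), 166), (np.float64(-2.96), 161), (np.float64(-
[... 1203 characters left out ...]
 45)]
collar [(np.float64(-3.05), 168), (np.float64(-3.03), 168), (np.float64(-3.01), 168), (np.float64(-2.99), 164), (np.float64(-2.98), 158), (np.float64(-2.96), 131), (np.float64(-2.94), 124), (np.float64(-2.92), 123), (np.float64(-2.91), 120), (np.float64(-2.89), 66), (np.float64(-2.87), 28), (np.float64(-2.85), 34), (np.float64(-2.84), 96), (np.float64(-2.82), 122), (np.float64(-2.8), 123), (np.float64(-2.78), 124), (np.float64(-2.77), 123), (np.float64(-2.75), 123), (np.float64(-2.73), 123), (np.float64(-2.71), 122), (np.float64(-2.7), 120), (np.float64(-2.68), 122), (np.float64(-2.66), 122), (np.float64(-2.64), 124), (np.float64(-2.63), 124), (np.float64(-2.61), 124)]
[236 148]
166 88
```

The wrist view now gives a clean result: the index is at -2.79/-2.81 and the long line at -2.846/-2.865, so about -0.055 rad is left. I'll retrace exactly and push that last bit.

drive_tool --pt "0 0 0" --pt "24.1 29.3 0" --pt "24.1 29.3 0" --pt "24.1 29.3 0" --pt "24.1 29.3 0" --pt "0 0 0" --pt "0 0 25" --pt "0 0 25" --pt "0 0 25" --pt "0 0 25" --pt "0 0 0" --twist '[0.14, 0, 0, 0, 0, 0, 0, 0, 0, 0, 0]'

```text
clock: 15.85
eef_pos: [0.602, 0.0856, 0.0472]
ee_rot: [[0.207, 0.978, -0.008], [0.978, -0.207, -0.001], [-0.002, -0.007, -1.0]]
wrist_force: [-0.5, -0.0, -0.6]
opening: 0.0003
finger_force: 0.0
```

drive_tool --pt "0 0 15" --pt "0 0 15" --pt "0 0 0" --pt "-3 0 0" --pt "-1 0 0" --pt "-1.7 0.2 0" --pt "-1.6 0.1 0" --pt "0 0 0" --pt "0 0 0" --twist '[0, 0, 0, 0, 0, 0.03, 0.025, 0, 0]'

```text
clock: 16.75
eef_pos: [0.6044, 0.0783, 0.0223]
ee_rot: [[0.261, 0.965, 0.001], [0.965, -0.261, -0.0], [0.0, 0.001, -1.0]]
wrist_force: [0.7, 1.4, 0.1]
opening: 0.0007
finger_force: 0.4
```

drive_tool --pt "3 0 0" --pt "2 0 0" --pt "0 0 -20" --pt "0 0 -20" --pt "0 0 -25" --pt "0 0 -25" --pt "0 0 -25" --pt "0 0 -15" --pt "0 0 0" --twist '[0, 0, 0, 0, 0, 0, 0, 0, 0]'

```text
clock: 17.65
eef_pos: [0.6071, 0.0834, 0.1546]
ee_rot: [[0.261, 0.965, 0.005], [0.965, -0.261, 0.0], [0.001, 0.004, -1.0]]
wrist_force: [-0.0, 0.2, 0.1]
opening: 0.0007
finger_force: 0.0
```

```bash
python3 - <<'E'
from h import *
rows([.47,.015,.152],1.5,4)
E
```

```text
t 17.65 p [0.6071 0.0834 0.1546] h 1.307 F [-0.   0.2  0.1] q1 0.05 q6 0.32 open 0.0007
[[np.float64(-25.5), np.float64(-28.6), np.float64(0.7)], [np.float64(-24.0), np.float64(-29.8), np.float64(0.7)], [np.float64(-22.6), np.float64(-30.9), np.float64(0.7)], [np.float64(-21.1), np.float64(-32.0), np.float64(0.7)]] twist -0.0483
```

drive_tool --pt "-25 -29 0" --pt "-24 -30 0" --pt "-23 -31 0" --pt "-21 -32 0" --pt "0 0 0" --pt "0 0 0" --twist '[-0.048, -0.048, -0.048, -0.048, 0, 0]'

```text
clock: 18.25
eef_pos: [0.4669, 0.015, 0.1507]
ee_rot: [[0.073, 0.997, -0.001], [0.997, -0.073, 0.0], [0.0, -0.001, -1.0]]
wrist_force: [0.8, 1.7, 0.9]
opening: 0.0005
finger_force: 0.0
```

```bash
python3 - <<'E'
from arc import *
p,h=st(); im=camera("wrist")[0]
for c in (C,C-[0,.001],C-[0,.002],C+[.0015,-.001]):
    r=angles("wrist",im,c,-2.86,-2.86,.2); print(np.round(c,4),np.round(r,3).tolist(),"need",round(r[1][0]-r[0][0],4))
camera("wrist")
for r in tip_of("wrist","plunger_top")[:2]+[]: print(r["conf"],ray("wrist",r["location"],.06))
camera("top")
for r in tip_of("top","plunger_top")[:2]: print("top",r["conf"],ray("top",r["location"],.06))
s=camera("scene")[0]
for r in tip_of("scene","plunger_top")[:2]: print("scene",r["conf"],ray("scene",r["location"],.06))
u=proj("wrist",np.array([.545-.088*np.cos(.27),.084-.088*np.sin(.27),.044])).astype(int)
x0,y0=np.clip(u-[60,50],0,[392,284]); save("w6c.png",cv2.resize(im[y0:y0+100,x0:x0+120],(720,600),interpolation=cv2.INTER_CUBIC))
E
```

```text
t 18.25 p [0.4669 0.015  0.1507] h 1.497 F [0.8 1.7 0.9] q1 -0.08 q6 -0.0 open 0.0005
[0.545 0.084] [[-2.843, 122.0], [-2.845, 96.8]] need -0.0016
[0.545 0.083] [[-2.856, 122.0], [-2.855, 96.4]] need 0.0011
[0.545 0.082] [[-2.868, 121.933], [-2.864, 96.3]] need 0.0041
[0.5465 0.083 ] [[-2.861, 122.033], [-2.859, 97.233]] need 0.0027
0.56 [ 0.58747305 -0.05700736  0.06      ]
top 0.39 [ 0.58738016 -0.04869856  0.06      ]
top 0.17 [ 0.45295217 -0.22487575  0.06      ]
```

The alignment is within 0.004 rad. Before I press the plunger, I'll check the arm's lateral clearance to the instrument face at y=-0.095.

```bash
python3 - <<'E'
from cloud import *
p,h=st(); 
for cam in ("top","scene"):
    im,P=cloud(cam); Q=P.reshape(-1,3); Q=Q[np.isfinite(Q).all(1)]-[p[0],p[1],p[2]-0.0]
    for z0 in np.arange(.08,.5,.04):
        m=(Q[:,2]>z0)&(Q[:,2]<z0+.04)&(abs(Q[:,1])<.13)&(Q[:,0]>-.12)&(Q[:,0]<.15)
        m&=~((Q[:,0]+p[0]>.52)&(Q[:,1]+p[1]<-.09))
        if m.sum()>5: print(cam,"dz",round(z0,2),m.sum(),"x",np.percentile(Q[m,0],[1,99]).round(3),"y",np.percentile(Q[m,1],[1,99]).round(3))
# plunger: points z 52..66 near expected, top
im,P=cloud("top"); m=(abs(P[...,2]-.06)<.008)&(np.hypot(P[...,0]-.588,P[...,1]+.053)<.03)
print(m.sum(),P[m].mean(0) if m.any() else "")
im,P=cloud("wrist"); m=(abs(P[...,2]-.06)<.004)&(np.hypot(P[...,0]-.588,P[...,1]+.053)<.04); print(m.sum(),P[m].mean(0) if m.any() else "", P[m].min(0) if m.any() else "", P[m].max(0) if m.any() else "")
rows([.588,-.046,.13],1.571,4,np.array([.4669,.015,.151]),h)
E
```

```text
t 18.6 p [0.4682 0.0154 0.1517] h 1.499 F [ 0.5 -0.8 -0. ] q1 -0.08 q6 -0.01 open 0.0004
top dz 0.08 33 x [-0.061 -0.035] y [-0.021  0.036]
top dz 0.12 490 x [-0.091  0.095] y [-0.033  0.041]
top dz 0.16 46 x [-0.04 -0.03] y [-0.025  0.037]
top dz 0.2 25 x [-0.041 -0.036] y [-0.017  0.02 ]
top dz 0.24 12 x [-0.039 -0.037] y [-0.006  0.014]
top dz 0.32 34 x [-0.11  -0.007] y [-0.065  0.054]
top dz 0.36 304 x [-0.119  0.049] y [-0.068  0.056]
top dz 0.4 3500 x [-0.107  0.047] y [-0.065  0.062]
top dz 0.44 1314 x [-0.12  -0.009] y [-0.059  0.072]
scene dz 0.24 9 x [-0.007  0.023] y [0.037 0.041]
scene dz 0.28 25 x [-0.017  0.037] y [0.038 0.043]
scene dz 0.32 42 x [-0.113  0.014] y [0.064 0.073]
scene dz 0.36 334 x [-0.117  0.039] y [-0.042  0.074]
scene dz 0.4 1209 x [-0.114  0.026] y [-0.055  0.073]
scene dz 0.44 318 x [-0.119 -0.008] y [-0.059  0.073]
101 [ 0.58836709 -0.05546223  0.0596991 ]
734 [ 0.58929246 -0.04858284  0.05990645] [ 0.57120426 -0.06944913  0.05603637] [ 0.60448519 -0.03429088  0.06225405]
[[np.float64(-13.0), np.float64(31.3), np.float64(5.2)], [np.float64(-13.6), np.float64(31.0), np.float64(5.2)], [np.float64(-14.2), np.float64(30.8), np.float64(5.2)], [np.float64(-14.7), np.float64(30.5), np.float64(5.2)]] twist -0.0179
```

Clearance is fine: about 12 mm at the gripper body, and the wider wrist passes above the instrument. The plunger centre is at (0.588, -0.052). I'll move over it, offset 6 mm away from the instrument.

drive_tool --pt "-13 31 5" --pt "-14 31 5" --pt "-14 31 5" --pt "-15 31 5" --pt "0 0 20" --pt "0 0 20" --pt "0 0 20" --pt "0 0 0" --pt "0 0 0" --twist '[-0.018, -0.018, -0.018, -0.018, 0, 0, 0, 0, 0]'

```text
clock: 19.7
eef_pos: [0.5889, -0.0463, 0.0718]
ee_rot: [[-0.0, 1.0, -0.001], [1.0, 0.0, 0.0], [0.0, -0.001, -1.0]]
wrist_force: [0.4, -0.5, -0.1]
opening: 0.0005
finger_force: 0.0
```

```bash
python3 - <<'E'
from cloud import *
p,h=st(); im,P=cloud("wrist"); m=(abs(P[...,2]-.06)<.004)&(np.hypot(P[...,0]-.588,P[...,1]+.053)<.03); print(m.sum(),P[m].min(0),P[m].max(0))
im,P=cloud("top"); m=(abs(P[...,2]-.06)<.006)&(np.hypot(P[...,0]-.588,P[...,1]+.053)<.03); print(m.sum())
E
```

```text
t 19.7 p [ 0.5889 -0.0463  0.0718] h 1.571 F [ 0.4 -0.5 -0.1] q1 -0.17 q6 -0.17 open 0.0005
781 [ 0.56903247 -0.05645678  0.05603489] [ 0.60522418 -0.03410279  0.06316015]
0
```

drive_tool --pt "0 0 8" --pt "0 0 8" --pt "0 0 5" --pt "0 0 4" --pt "0 0 4" --pt "0 0 0" --twist '[0, 0, 0, 0, 0, 0]'

```text
clock: 20.4
eef_pos: [0.5889, -0.0463, 0.0422]
ee_rot: [[-0.0, 1.0, -0.001], [1.0, 0.0, 0.0], [0.0, -0.001, -1.0]]
wrist_force: [-0.6, 0.3, 0.4]
opening: 0.0005
finger_force: 0.0
```

drive_tool --pt "0 0 2" --pt "0 0 2" --pt "0 0 0" --twist '[0, 0, 0]'

```text
clock: 20.7
eef_pos: [0.5892, -0.0464, 0.0387]
ee_rot: [[0.0, 1.0, 0.0], [1.0, -0.0, -0.0], [-0.0, 0.0, -1.0]]
wrist_force: [-0.0, -0.4, -0.3]
opening: 0.0006
finger_force: 0.2
```

```bash
cat > pl.py <<'E'
from cloud import *
p,h=st(); im,P=cloud("wrist")
m=(np.hypot(P[...,0]-.587,P[...,1]+.053)<.017)&(P[...,2]<.075)&(P[...,1]>-.045); print(m.sum(),np.percentile(P[...,2][m],[5,25,50,75,95]).round(4))
q=P-p; X=q[...,1]*1000; Z=P[...,2]*1000
for r in range(216,234,2): print(r,[(int(X[r,c]),int(Z[r,c])) if np.isfinite(Z[r,c]) else None for c in (236,244,262,270)])
E
python3 pl.py
```

```text
t 20.7 p [ 0.5892 -0.0464  0.0387] h 1.571 F [-0.  -0.4 -0.3] q1 -0.17 q6 -0.17 open 0.0006
510 [0.0476 0.0515 0.0601 0.0676 0.0733]
216 [(10, 36), (10, 36), (10, 37), (9, 34)]
218 [(10, 40), (11, 44), (8, 36), (9, 37)]
220 [(10, 45), (11, 47), (9, 43), (7, 36)]
222 [(9, 46), (10, 48), (9, 46), (5, 35)]
224 [(8, 47), (9, 48), (8, 47), (5, 37)]
226 [(7, 48), (8, 51), (8, 50), (5, 42)]
228 [(8, 54), (8, 54), (8, 54), (8, 53)]
230 [(9, 58), (9, 58), (8, 58), (8, 58)]
232 [(8, 60), (8, 61), (9, 61), (8, 60)]
```

The head is at about 48 mm, so nearly down. I'll press on until the force shows the stop.

drive_tool --pt "0 0 1.5" --pt "0 0 1" --pt "0 0 0" --twist '[0, 0, 0]'

```text
clock: 21.05
eef_pos: [0.5893, -0.0464, 0.0383]
ee_rot: [[-0.0, 1.0, 0.0], [1.0, 0.0, -0.0], [-0.0, 0.0, -1.0]]
wrist_force: [-8.9, 1.2, 18.0]
opening: 0.0005
finger_force: 8.9
```

There is an 18 N reaction and the tool no longer descends, so the plunger is at its stop. I'll lift clear and verify everything.

drive_tool --pt "0 0 -10" --pt "0 0 -20" --pt "0 0 -25" --pt "0 0 -30" --pt "0 0 -30" --pt "0 0 0" --twist '[0, 0, 0, 0, 0, 0]'

```text
clock: 21.65
eef_pos: [0.5924, -0.0469, 0.1571]
ee_rot: [[-0.0, 1.0, 0.009], [1.0, 0.0, -0.001], [-0.001, 0.009, -1.0]]
wrist_force: [1.3, -0.4, 1.1]
opening: 0.0005
finger_force: 0.0
```

```bash
python3 - <<'E'
from cloud import *
p,h=st(); im,P=cloud("wrist"); save("w7.png",im)
m=(np.hypot(P[...,0]-.587,P[...,1]+.053)<.017)&(P[...,2]<.075); print("plunger z",m.sum(),np.percentile(P[...,2][m],[25,50,75,90]).round(4))
r=angles("wrist",im,C-[0,.001],-2.86,-2.86,.2); print(np.round(r,3).tolist())
im=camera("top")[0]; r=angles("top",im,C-[0,.001],-2.86,-2.86,.15); print("top",np.round(r,3).tolist())
for t,z in [("vial",.022),("septa_tin",0),("tall_vial",0),("stopper_1",0)]:
    for q in tip_of("top",t)[:1]: print(t,round(q["conf"],2),np.round(ray("top",q["location"],z),3))
E
```

```text
t 21.65 p [ 0.5924 -0.0469  0.1571] h 1.571 F [ 1.3 -0.4  1.1] q1 -0.17 q6 -0.17 open 0.0005
plunger z 890 [0.0451 0.0456 0.0461 0.0465]
[[-2.863, 139.267], [-2.86, 173.467]]
top [[-2.848, 116.1], [-2.859, 7.667]]
tall_vial 0.44 [0.684 0.123 0.   ]
stopper_1 0.4 [0.656 0.177 0.   ]
```

View pics/w7.png

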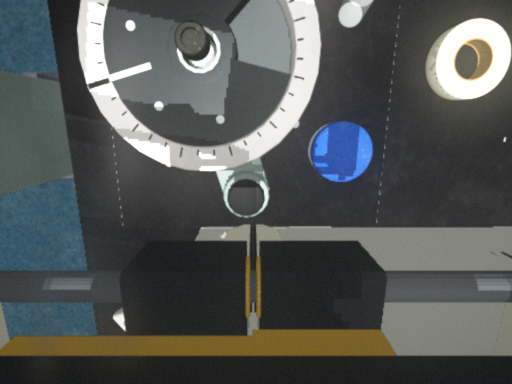

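The picture shows the index line (150,67)→(108,80) running straight into the long black line at (100,82). The vial is upright at (195,42) and the plunger head is down at (245,197). Handing in.

```bash
python3 -c "
from cell import *
print(sign_off())"
```

```text
the job is handed in; nothing more can be done
None
```

The dial's index line is lined up with the collar's long line (within about 0.004 rad by the wrist camera), the clamp plunger is pressed to its stop, and the job was handed in at about 21.7 s.

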